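# Punch the waiting order tickets

## Robot

A 6-joint arm with a two-finger parallel gripper is mounted at the origin on the work surface. World frame = base frame: x ahead of the robot, y to its left, z up, the work surface at z = 0. Lengths are in m, angles in rad, forces in N, time in s.
With the tool pointing down it reaches from about 0.425 to 0.95 m from the base axis. Payload 3.5 kg.
Tool frame: the origin (TCP) lies at the very end of the fingers, on their centre line; the grasp point (between the pads) lies 19 mm behind it; z points along the fingers, y is the line along which they close (so a half turn about z gives the same grasp; the last joint's range is limited). The gripper opens to 85 mm and grips with 20 to 120 N. Pads are 22 mm wide; open, the fingers measure 114 mm over their backs; the gripper's body (76 mm by 85 mm) begins 54 mm behind the grasp point. The pads swing forward as they close: fully open they stand 13 mm farther back than shut.
Start: joints at [-1.44, 0.286, 1.577, -0, 1.279, -0.15], TCP at [0.187, -0.649, 0.231] pointing down, gripper open.
Joint ranges: [-2.77, 2.77], [-0.9, 2.22], [0.21, 2.48], [-1.53, 4.67], [0.24, 2.81], [-2.84, 2.84]. Speed limits (rad/s): [2.79, 2.79, 3.14, 3.14, 3.14, 3.14].

## Interface

Orientations are given as a unit quaternion [x, y, z, w].
In Python, from rig import bot, cams, hand_in, spotter gives the robot as it stands. The module is installed in compiled form; this text tells all that it offers.
- The arm moves only by the shell command python3 -m handwheel 'ROWS'. ROWS is JSON, a list that holds one entry, the list of rows, each a list of 5 numbers: the shift along the tool's x, y, z in mm, then the turn about the tool's z in units of 6 degrees (1.0 is 6 degrees), then the closure, from 0 (fully open) to 1 (shut). In form: [[[dx, dy, dz, yaw, grip], ...]]. A call has 1 to 12 rows; each row is the pose to reach, as a shift and turn from the pose commanded when the call began, along the tool's axes at that moment; what a row does not reach only later rows make up. A row lasts 1/8 s, in which the tool goes at most 62.5 mm and 10.7 degrees, less where a joint would pass 70% of its speed; a pose out of reach is approached as far as the arm can. A call with a gripper value outside its range is refused whole. The fingers move at their own pace and stop on an object; the grip force is fixed at half the most. Time passes only in rows, so rows that repeat a pose let the fingers close. It gives the time, the measured TCP pose, the force, the opening and the grip force at its end, in the units of the state.
- bot.state(): the state, without advancing time (a new reading comes with each control period).
- cams.get_image(name): name is "side" or "top"; returns a dict with "frame" (384x512x3 uint8, blue, green, red), "vertical_fov" (degrees; the focal length in pixels is half the picture's height over the tangent of half this angle, whatever the lens; pixels are square), "cx", "cy" (the principal point, pixels), "rvec" (rotation vector, rad) and "tvec" (3), from world to camera coordinates, as OpenCV has them. Camera axes: x right, y down, z forward; pixel columns grow to the right and rows downward; lengths in m; the calibration is good to about 2 mm. A picture is of the moment at which its call begins. There is no depth.
- hand_in(): hands the job in; it is judged then, once.
Trained networks look in the newest picture that a camera, given by its name, has taken for a name from the list of things; names that differ only in an ending like _2 or _b are one class to them, and where a whole thing is asked for, a point or a joint stands for the part that bears it (a point fixed in the world has none). Each returns a list of dicts, best first, with "p" (0 to 1); they miss things now and then, are a little off and sometimes report something else, mostly with a low value. They report only what shows in the picture. A call takes as long as a camera call. They do not tell look-alikes from the thing itself.
- spotter.boxes_of(camera, query): "location" ([x, y, z] in m, in the coordinates of the camera as it stood for that picture, good to about 4 mm: the middle of the surface that is visible of it).
- spotter.trace(camera, query): "region" (384x512 bool, what is visible of it).
The state is a dict: "clock": time; "qpos": joint angles; "qd": joint speeds; "tau": joint torques, N m; "eef_pos": TCP position; "ee_rot": TCP orientation; "force": force on the tool from outside, world axes, zero at the start; "moment": the same for the moment, N m; "grip_width": finger opening in m; "grip_force": force on a finger pad.
Only numpy, scipy, OpenCV 4.12 (cv2) and the standard library are available. Lean on these libraries where they do the work, as an engineer would, in place of code of your own. Each camera call takes 0.05 s, during which the arm holds its last target. There are 200 camera calls.

## Task

Punch the waiting order tickets in turn, starting with the one nearest the steel knob at the head of the mat: push each carrier into the punch's throat until it is fully home against the stop, then press the plunger right down until it bottoms, holding it there for a moment. Lay every punched carrier in the aluminium tray, flat on its floor and the right way up, none on top of another; leave the throat empty, and do not disturb the other things on the counter.

Things in the scene. Friction and masses are not known exactly. Their poses are not given: they have to be found in the camera images.
- mat: Black rubber waiting mat fixed to the counter, 140 (x) by 324 (y) by 3 mm thick, thin grey lines dividing it into four lanes of 62 mm. Origin: centre of its underside. Its +y end is the head of the queue, marked by a small steel knob (28 mm tall, 18 mm across, at y = +150 mm). Lane centres at y = +93, +31, -31, -93 mm, first to last.
- tray: Shallow aluminium finished tray fixed to the counter, outside 170 (x) by 300 (y) mm, 20 mm high, walls and floor 4 mm thick, open on top. Origin: centre of its underside.
- punch: Grey bench ticket punch fixed to the counter. Origin: underside, on its centreline; +x is the direction a carrier is pushed in. A flat base 90 mm wide, top 12 mm above the counter, runs from x = -175 to +90 mm; its part from -175 to -30 is an open loading deck. On it stands a grey housing, 90 mm wide, from x = -30 to +90, top 68 mm above the counter.
- punch_mouth (a point): Centre of the mouth of the punch's throat (punch x -30, y 0, z 17 mm), axes as the punch. The throat is a level slot 46 mm wide and 10 mm high, its floor level with the deck, 50 mm deep to a solid stop. Flared side guides (up to 22 mm above the counter, 75 mm apart at 28 mm before the mouth) and a sloping lip above it lead in.
- punch_home (a point): The point at the throat's stop (punch frame x +20, y 0, z 14.5 mm) where the middle of a carrier's leading edge comes when it is pushed fully home. Axes as the punch.
- plunger_top (a point): Centre of the top face of the punch's round black plunger cap (38 mm across), 110 mm above the counter when up, straight above punch x +20, y 0. The point moves with it.
- plunger (a joint): Travel of the sprung plunger, m: 0 up, 0.014 bottomed against its stop. It goes straight down; the spring takes about 4 N to start and 12 N at the stop, and brings it back up.
- order1_fin (a point): Ticket carrier 1 of the queue (mat lane 1; may be absent): steel blade 110 long (x), 40 wide (y), 5 mm thick, lying flat, paper ticket on top, and on its rear part an upright grey fin to hold it by, 30 long (x), 12 thick (y), 42 mm tall. 90 g. This point: the fin's centre, 26 mm above the blade's underside, 35 mm behind the blade's middle; x points to the leading edge, z up.
- order1_tip (a point): Middle of carrier 1's leading edge, half-way through the blade's thickness (90 mm ahead of the fin's centre along x, 23.5 mm lower). Axes as the carrier.
- order2_fin (a point): Ticket carrier 2 of the queue (mat lane 2; may be absent): steel blade 110 long (x), 40 wide (y), 5 mm thick, lying flat, paper ticket on top, and on its rear part an upright grey fin to hold it by, 30 long (x), 12 thick (y), 42 mm tall. 90 g. This point: the fin's centre, 26 mm above the blade's underside, 35 mm behind the blade's middle; x points to the leading edge, z up.
- order2_tip (a point): Middle of carrier 2's leading edge, half-way through the blade's thickness (90 mm ahead of the fin's centre along x, 23.5 mm lower). Axes as the carrier.
- order3_fin (a point): Ticket carrier 3 of the queue (mat lane 3; may be absent): steel blade 110 long (x), 40 wide (y), 5 mm thick, lying flat, paper ticket on top, and on its rear part an upright grey fin to hold it by, 30 long (x), 12 thick (y), 42 mm tall. 90 g. This point: the fin's centre, 26 mm above the blade's underside, 35 mm behind the blade's middle; x points to the leading edge, z up.
- order3_tip (a point): Middle of carrier 3's leading edge, half-way through the blade's thickness (90 mm ahead of the fin's centre along x, 23.5 mm lower). Axes as the carrier.
- order4_fin (a point): Ticket carrier 4 of the queue (mat lane 4; may be absent): steel blade 110 long (x), 40 wide (y), 5 mm thick, lying flat, paper ticket on top, and on its rear part an upright grey fin to hold it by, 30 long (x), 12 thick (y), 42 mm tall. 90 g. This point: the fin's centre, 26 mm above the blade's underside, 35 mm behind the blade's middle; x points to the leading edge, z up.
- order4_tip (a point): Middle of carrier 4's leading edge, half-way through the blade's thickness (90 mm ahead of the fin's centre along x, 23.5 mm lower). Axes as the carrier.
- squeeze: Red squeeze bottle, 60 mm across, 170 mm tall; a bystander, leave alone. Origin: centre of its underside.
- shaker: Glass shaker with steel cap, 42 mm across, 85 mm tall; a bystander, leave alone. Origin: centre of its underside.
- cup: White cup, 80 mm across, 100 mm tall; a bystander, leave alone. Origin: centre of its underside.
- ramekin: Small white ramekin, 60 mm across, 35 mm tall; a bystander, leave alone. Origin: centre of its underside.
- marker: Green marker pen lying on the counter behind the punch, 14 mm thick, 120 mm long; a bystander, leave alone. Origin: at its underside.
Not all that is in view belongs to the job. What is shaped like the part that bears order2_fin but pink or purple is not meant.

How it is judged:
On the way, in this order (a step that is already met when the one before it is completed fails the run):
1. with carrier 1 fully home in the throat, the plunger is pressed to its stop (x of order1_tip in the frame of punch_home above -0.004 m and y of order1_tip in the frame of punch_home between -0.007 and 0.007 m and z of order1_tip in the frame of punch_home between -0.003 and 0.003 m and angle between the x axis of order1_tip and the x axis of punch_home, either way round below 0.15 rad and z of plunger_top in the frame of order1_tip below 0.0832 m), for 0.2 s.
2. with carrier 2 fully home in the throat, the plunger is pressed to its stop (x of order2_tip in the frame of punch_home above -0.004 m and y of order2_tip in the frame of punch_home between -0.007 and 0.007 m and z of order2_tip in the frame of punch_home between -0.003 and 0.003 m and angle between the x axis of order2_tip and the x axis of punch_home, either way round below 0.15 rad and z of plunger_top in the frame of order2_tip below 0.0832 m), for 0.2 s.
3. with carrier 3 fully home in the throat, the plunger is pressed to its stop (x of order3_tip in the frame of punch_home above -0.004 m and y of order3_tip in the frame of punch_home between -0.007 and 0.007 m and z of order3_tip in the frame of punch_home between -0.003 and 0.003 m and angle between the x axis of order3_tip and the x axis of punch_home, either way round below 0.15 rad and z of plunger_top in the frame of order3_tip below 0.0832 m), for 0.2 s.
4. with carrier 4 fully home in the throat, the plunger is pressed to its stop (x of order4_tip in the frame of punch_home above -0.004 m and y of order4_tip in the frame of punch_home between -0.007 and 0.007 m and z of order4_tip in the frame of punch_home between -0.003 and 0.003 m and angle between the x axis of order4_tip and the x axis of punch_home, either way round below 0.15 rad and z of plunger_top in the frame of order4_tip below 0.0832 m), for 0.2 s.
At the end, for the whole second after the job is handed in: Every carrier that was there lies flat (within 0.08 rad) on the tray's floor, wholly inside the walls, not on another, at rest; the plunger is up (below 2 mm) (x of order1_fin in the frame of tray between -0.081 and 0.081 m and y of order1_fin in the frame of tray between -0.146 and 0.146 m and x of order1_tip in the frame of tray between -0.083 and 0.083 m and y of order1_tip in the frame of tray between -0.148 and 0.148 m and z of each of order1_fin, order2_fin, order3_fin, order4_fin in the frame of tray below 0.0335 m and angle between each of order1_fin, order2_fin, order3_fin, order4_fin's own z axis and vertical below 0.08 rad and linear speed of each of order1, order2, order3, order4 below 0.02 m/s and x of order2_fin in the frame of tray between -0.081 and 0.081 m and y of order2_fin in the frame of tray between -0.146 and 0.146 m and x of order2_tip in the frame of tray between -0.083 and 0.083 m and y of order2_tip in the frame of tray between -0.148 and 0.148 m and x of order3_fin in the frame of tray between -0.081 and 0.081 m and y of order3_fin in the frame of tray between -0.146 and 0.146 m and x of order3_tip in the frame of tray between -0.083 and 0.083 m and y of order3_tip in the frame of tray between -0.148 and 0.148 m and x of order4_fin in the frame of tray between -0.081 and 0.081 m and y of order4_fin in the frame of tray between -0.146 and 0.146 m and x of order4_tip in the frame of tray between -0.083 and 0.083 m and y of order4_tip in the frame of tray between -0.148 and 0.148 m and value of joint plunger below 0.002 m); the robot touches nothing.
It fails at once if a bystander (bottle, shaker, cup, ramekin or marker) is moved more than 30 mm (distance of any of squeeze, shaker, cup, ramekin, marker from where it was at the start of the episode above 0.03 m).
Of order1, order2, order3, order4 only 3 to 4 are there at a start; the rules pass over those that are not, and their reading is None.
At some moment in a run one of order1, order2, order3, order4 may be knocked a few centimetres aside while the robot is not near it.
Once in a run the grip may slacken for a moment while it holds something.
It also fails if it takes over 210 s, if anything falls off the work surface, if the arm or the gripper's body presses on something with over 40 N, if the wrist force passes 120 N, or if a joint passes its speed limit or range.

## Working session

There is one attempt and no reset: what is moved stays moved. The work goes in short steps, Python scripts to look and compute and a shell command to move; the robot and the scene stay as the last step left them, time stands still between calls to the robot, and variables do not carry over. Pictures are saved under pics/ and viewed, at most 14 in all, crops included, and the job is handed in when it is done.

```bash
mkdir -p pics; cat > h.py <<'E'
import numpy as np, cv2
from rig import bot, cams, hand_in, spotter
def cam(n):
    d=cams.get_image(n); d['R']=cv2.Rodrigues(np.array(d['rvec'],float))[0]; d['t']=np.array(d['tvec'],float).ravel()
    f=192/np.tan(np.radians(d['vertical_fov'])/2); d['K']=np.array([[f,0,d['cx']],[0,f,d['cy']],[0,0,1]]); return d
def ray(d,uv,z):
    uv=np.atleast_2d(np.array(uv,float)); r=np.c_[uv,np.ones(len(uv))]@np.linalg.inv(d['K']).T@d['R']
    c=-d['R'].T@d['t']; return c+r*((z-c[2])/r[:,2])[:,None]
def proj(d,P):
    P=np.atleast_2d(P)@d['R'].T+d['t']; p=P@d['K'].T; return p[:,:2]/p[:,2:]
def world(d,l): return d['R'].T@(np.array(l)-d['t'])
E
python3 - <<'E'
from h import *
np.set_printoptions(precision=4,suppress=True)
s=bot.state(); print({k:np.round(v,3) for k,v in s.items()})
for n in ('top','side'):
    d=cam(n); cv2.imwrite(f'pics/{n}0.png',cv2.resize(d['frame'],(800,600)))
    print(n,d['K'].tolist(),-d['R'].T@d['t'],d['R'].tolist(),[k for k in d])
    for q in ('mat','tray','punch','order1_fin','plunger_top','squeeze','shaker','cup','ramekin','marker'):
        print(q,[(round(b['p'],2),world(d,b['location'])) for b in spotter.boxes_of(n,q)][:6])
E
```

```text
{'clock': np.float64(0.0), 'qpos': array([-1.44 ,  0.287,  1.578,  0.   ,  1.279, -0.15 ]), 'qd': array([ 0.001, -0.001,  0.   , -0.001, -0.   ,  0.   ]), 'tau': array([ -0.001, -40.598, -29.263,  -0.   ,   0.006,  -0.   ]), 'eef_pos': array([ 0.187, -0.648,  0.23 ]), 'ee_rot': array([ 0.99 ,  0.14 ,  0.   , -0.001]), 'force': array([ 0.488,  0.035, -0.264]), 'moment': array([-0.021, -0.026,  0.055]), 'grip_force': np.float64(0.0), 'grip_width': np.float64(0.085)}
top [[450.6232184293763, 0.0, 255.49918924089437], [0.0, 450.6232184293763, 191.35415650826843], [0.0, 0.0, 1.0]] [0.4979 0.0142 1.1861] [[-0.008514300002765984, -0.9999425418411148, -0.006513041669869279], [-0.9990828173058159, 0.008779955992167188, -0.041909862049991156], [0.041964638205715235, 0.0061502348821950055, -0.999100167025888]] ['frame', 'vertical_fov', 'cx', 'cy', 'rvec', 'tvec', 'R', 't', 'K']
mat [(0.85, array([ 0.5389, -0.3277,  0.005 ]))]
tray [(0.72, array([0.4715, 0.3022, 0.0057]))]
punch [(0.16, array([0.5712, 0.0205, 0.0289]))]
order1_fin [(0.91, array([ 0.5353, -0.1987,  0.005 ])), (0.6, array([0.7232,
[... 1137 characters left out ...]
rray([0.4688, 0.2822, 0.0043])), (0.48, array([0.6273, 0.0257, 0.1099]))]
punch [(0.95, array([ 0.5959, -0.0022,  0.0235])), (0.25, array([ 0.5168, -0.208 ,  0.009 ]))]
order1_fin [(0.96, array([ 0.5257, -0.2054,  0.0102])), (0.46, array([ 0.5471, -0.3715,  0.0004]))]
plunger_top [(0.56, array([0.6261, 0.0222, 0.1081]))]
squeeze [(0.62, array([0.7255, 0.2132, 0.1006])), (0.34, array([0.4692, 0.2805, 0.006 ]))]
shaker [(0.74, array([0.7169, 0.1101, 0.0604]))]
cup [(0.9, array([ 0.7141, -0.2593,  0.0694]))]
ramekin [(0.57, array([ 0.5959, -0.005 ,  0.0257])), (0.56, array([ 0.6952, -0.1207,  0.0244]))]
marker [(0.69, array([ 0.7583, -0.0331,  0.014 ])), (0.24, array([0.625 , 0.0215, 0.1085]))]
```

View pics/top0.png

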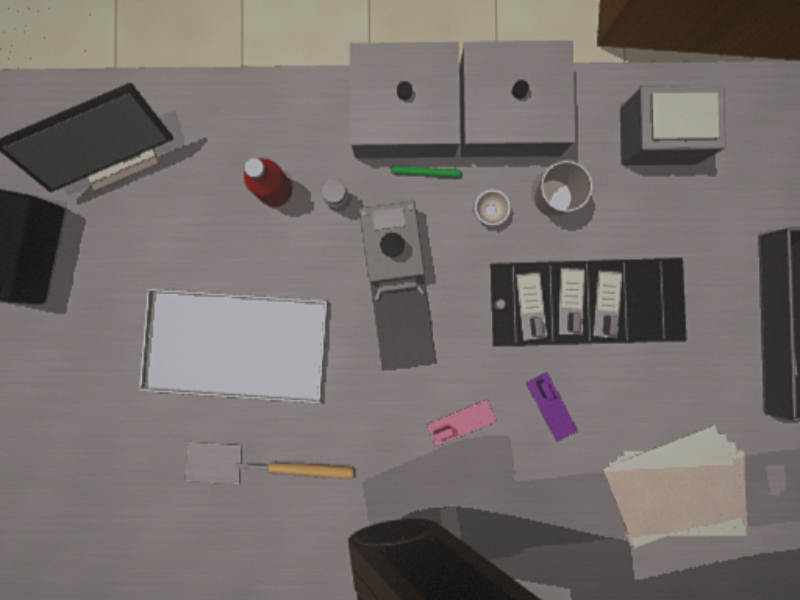

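View pics/side0.png

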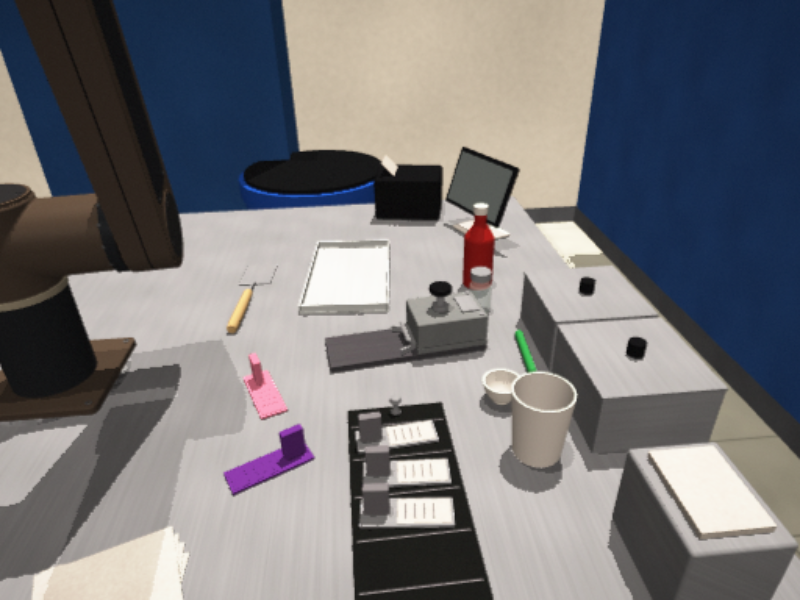

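The top view shows carriers in lanes 1–3 at (530,305), (571,302) and (607,304), with lane 4 empty. Their fins are at the robot side (y≈325). The punch deck end is at (383,370)–(437,362) with its cap at (392,244), the tray is centred near (235,347), and the pink and purple pieces are decoys.

```bash
python3 - <<'E'
from h import *
np.set_printoptions(precision=4,suppress=True)
d=cam('top'); f=d['frame']
a=cv2.resize(f[160:230,310:445],None,fx=5.9,fy=5.9,interpolation=cv2.INTER_CUBIC)
b=cv2.resize(f[125:242,222:288],None,fx=5,fy=5,interpolation=cv2.INTER_CUBIC)
cv2.imwrite('pics/mat.png',a); cv2.imwrite('pics/punch.png',b)
hsv=cv2.cvtColor(f,cv2.COLOR_BGR2GRAY)
m=np.zeros_like(hsv); m[160:230,310:445]=(hsv[160:230,310:445]>130)
for c in cv2.findContours(m,cv2.RETR_EXTERNAL,cv2.CHAIN_APPROX_NONE)[0]:
    if cv2.contourArea(c)>60:
        w=ray(d,c[:,0,:],0.008)[:,:2]; print('ticket',cv2.minAreaRect((w*1000).astype(np.float32)))
t=np.zeros_like(hsv); t[180:265,85:215]=hsv[180:265,85:215]>140
c=max(cv2.findContours(t,cv2.RETR_EXTERNAL,cv2.CHAIN_APPROX_NONE)[0],key=cv2.contourArea)
print('tray', [cv2.minAreaRect((ray(d,c[:,0,:],z)[:,:2]*1000).astype(np.float32)) for z in (.004,.02)])
for q in ('mat','order1_fin','tray','punch','plunger_top'):
  for r in spotter.trace('top',q)[:4]:
    c=max(cv2.findContours(r['region'].astype(np.uint8),cv2.RETR_EXTERNAL,cv2.CHAIN_APPROX_NONE)[0],key=cv2.contourArea)
    print(q,round(r['p'],2),cv2.boundingRect(c),cv2.minAreaRect((ray(d,c[:,0,:],{'mat':.003,'tray':.02,'punch':.012,'plunger_top':.11}.get(q,.008))[:,:2]*1000).astype(np.float32)))
E
```

```text
ticket ((534.000244140625, -198.52923583984375), (107.78966522216797, 38.05294418334961), 5.359167575836182)
ticket ((536.7916870117188, -325.8602600097656), (37.77021789550781, 106.76708221435547), 84.3836898803711)
ticket ((541.2918701171875, -265.19268798828125), (37.477142333984375, 107.80045318603516), 86.40787506103516)
tray [((472.1087646484375, 295.2769775390625), (289.4437255859375, 171.53500366210938), 85.57974243164062), ((472.4577941894531, 291.4730224609375), (285.5260925292969, 169.21331787109375), 85.57976531982422)]
mat 0.62 (314, 165, 125, 57) ((540.515869140625, -294.26947021484375), (139.6786651611328, 323.624267578125), 1.1849820613861084)
mat 0.45 (380, 174, 18, 43) ((536.2489013671875, -326.98504638671875), (40.89390563964844, 110.34831237792969), 84.8326644897461)
order1_fin 0.78 (330, 175, 21, 43) ((533.761474609375, -199.85987854003906), (112.46089935302734, 42.97332763671875), 5.809672832489014)
tray 0.91 (89, 184, 121, 74) ((472.375, 297.6571044921875), (303.98822021484375, 172.42575073242188), 85.14131164550781)
plunger_top 0.55 (230, 129, 49, 108) ((565.450439453125, 24.610313415527344), (253.43539428710938, 88.629150390625), 7.002389430999756)
plunger_top 0.54 (244, 149, 15, 15) ((627.8248291015625, 31.642236709594727), (33.32181930541992, 33.34785079956055), 62.84465026855469)
```

View pics/mat.png

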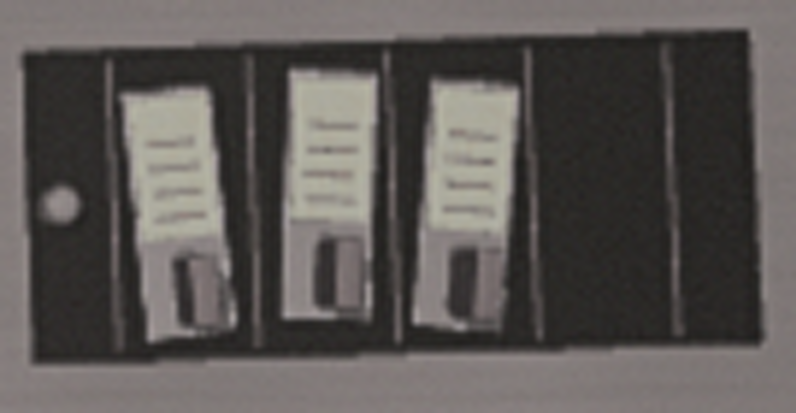

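View pics/punch.png

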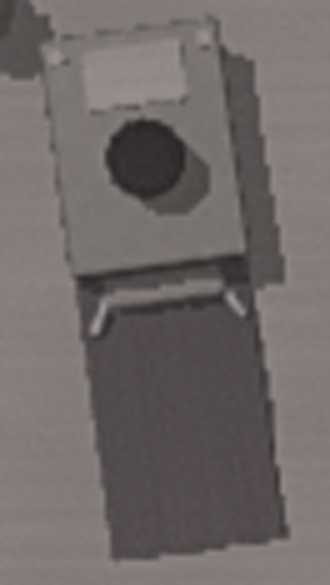

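The mat crop shows three blades leaning slightly left, right and right, each with its fin at the rear. The punch crop shows deck corners at (112,558) and (288,537), housing front at (75,275)–(250,252), rear corners at (42,45) and (213,17), and the cap centre at (146,158).

```bash
cat >> h.py <<'E'
def T2(x,y,a,P):
    c,s=np.cos(a),np.sin(a); P=np.atleast_2d(P); return np.c_[x+c*P[:,0]-s*P[:,1],y+s*P[:,0]+c*P[:,1],P[:,2]]
def carriers(d,roi,zoff=.008,thr=130):
    # rectangles of bright blade/ticket in roi (x0,y0,x1,y1): fin x,y [mm], yaw deg, dims
    g=cv2.cvtColor(d['frame'],cv2.COLOR_BGR2GRAY); m=np.zeros_like(g); x0,y0,x1,y1=roi
    m[y0:y1,x0:x1]=g[y0:y1,x0:x1]>thr; out=[]
    for c in cv2.findContours(m,cv2.RETR_EXTERNAL,cv2.CHAIN_APPROX_NONE)[0]:
        if cv2.contourArea(c)<60: continue
        w=(ray(d,c[:,0,:],zoff)[:,:2]*1000).astype(np.float32); (cx,cy),(a,b),t=cv2.minAreaRect(w)
        L=cv2.fitLine(w,cv2.DIST_L2,0,.01,.01).ravel(); t=np.degrees(np.arctan2(L[1],L[0])); t=(t+90)%180-90
        th=np.radians(t); out.append(np.round([cx-35*np.cos(th),cy-35*np.sin(th),t,cx,cy,max(a,b),min(a,b)],1))
    return out
def moves(xy,yaw,z=None):
    # rows-units to bring TCP to xy(mm), tool-x heading yaw(deg)
    from scipy.spatial.transform import Rotation as Ro
    s=bot.state(); R=Ro.from_quat(s['ee_rot']).as_matrix(); p=np.array(s['eef_pos'])*1000
    e=np.array([xy[0]-p[0],xy[1]-p[1],(z-p[2]) if z is not None else 0]); h=np.degrees(np.arctan2(R[1,0],R[0,0]))
    return np.round(R.T@e,1), round((h-yaw)/6,3)
E
python3 - <<'E'
from h import *
from scipy.optimize import least_squares
np.set_printoptions(precision=4,suppress=True)
d=cam('top')
uv=np.array([[112,558],[288,537],[75,275],[250,252],[42,45],[213,17],[146,158]],float); uv=(uv+.5)/5-.5+[222,125]
P=np.array([[-175,45,12],[-175,-45,12],[-30,45,68],[-30,-45,68],[90,45,68],[90,-45,68],[20,0,110]])/1000
r=least_squares(lambda q:(proj(d,T2(*q,P))-uv).ravel(),[.6,.02,.1],loss='soft_l1')
print('punch',r.x,np.degrees(r.x[2]),r.fun.reshape(-1,2).tolist())
q=r.x; print('home',T2(*q,[.02,0,.0145]),'finhome',T2(*q,[-.07,0,0]),'finpre',T2(*q,[-.145,0,0]))
C=carriers(d,(310,160,445,230)); [print(c) for c in C]
print(moves(C[0][:2],C[0][2],120)); s=bot.state(); print(s['eef_pos'])
t=(.4724,.2965,np.radians(-4.7))
s_=cam('side')
o=[]
for D in (d,s_):
  im=cv2.resize(D['frame'],(800,600)) ; k=800/512
  def poly(W,col): cv2.polylines(im,[np.round((proj(D,W)+.5)*k-.5).astype(int)],True,col,1)
  B=lambda x0,x1,y,z:np.array([[x0,-y,z],[x1,-y,z],[x1,y,z],[x0,y,z]])/1000
  poly(T2(*q,B(-175,90,45,12)),(0,255,0));poly(T2(*q,B(-30,90,45,68)),(0,255,255));poly(T2(*q,B(1,39,19,110)),(0,0,255))
  poly(T2(*t,B(-85,85,150,20)),(255,0,0))
  for c in C:
    a=(c[0]/1000,c[1]/1000,np.radians(c[2])); poly(T2(*a,B(-20,90,20,8)),(0,0,255)); poly(T2(*a,B(-15,15,6,50)),(0,255,0))
  o.append(im[150:470] if D is d else im[180:600])
cv2.imwrite('pics/ov.png',cv2.resize(np.vstack(o),None,fx=.8,fy=.8))
E
```

```text
punch [0.6086 0.0288 0.1299] 7.442387484301952 [[0.6057146839117991, 0.6212292455108184], [-0.27444687080895847, 0.037466897551439615], [-0.669357279585455, 0.6014585459581099], [0.17527244738761283, 0.20208073987299713], [-0.6081530335390539, -0.8811575987583353], [0.8740814030599608, -0.26045005305964253], [0.001485114837578294, -0.36474153644186913]]
home [[0.6284 0.0314 0.0145]] finhome [[0.5392 0.0197 0.    ]] finpre [[0.4648 0.01   0.    ]]
[ 499.  -198.5   -0.   534.  -198.5  107.8   38.1]
[ 502.2 -317.8  -13.2  536.3 -325.8  107.7   37.8]
[ 506.7 -260.    -8.5  541.3 -265.2  107.8   37.5]
(array([ 424.4, -346. ,  111.3]), np.float64(2.682))
[ 0.1871 -0.6486  0.2313]
```

View pics/ov.png

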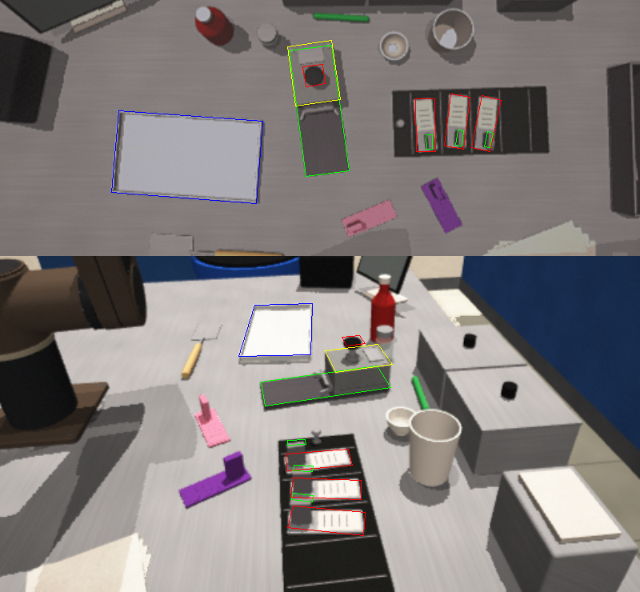

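```bash
python3 - <<'E'
s=open('h.py').read()
a=s.index("        L=cv2.fitLine"); b=s.index("        th=np.radians(t)")
s=s[:a]+"        t=t if a>b else t+90\n        t=(t+90)%180-90\n"+s[b:]
open('h.py','w').write(s)
from h import *
print(carriers(cam('top'),(310,160,445,230))); print(moves((499.2,-202.3),5.6,100))
E
```

```text
[array([ 499.2, -202. ,    5.4,  534. , -198.7,  107.8,   37.8]), array([ 501.5, -322.4,   -5.6,  536.3, -325.8,  107.7,   37.8]), array([ 506.4, -263. ,   -3.6,  541.3, -265.2,  107.8,   37.5])]
(array([ 423.5, -342.3,  131.3]), np.float64(1.748))
```

```bash
python3 -m handwheel '[[[423.5,-342.3,0,1.75,0.5],[423.5,-342.3,0,1.75,0.5],[423.5,-342.3,0,1.75,0.5],[423.5,-342.3,0,1.75,0.5],[423.5,-342.3,0,1.75,0.5],[423.5,-342.3,0,1.75,0.5],[423.5,-342.3,0,1.75,0.5],[423.5,-342.3,60,1.75,0.5],[423.5,-342.3,131,1.75,0.5],[423.5,-342.3,131,1.75,0.5],[423.5,-342.3,131,1.75,0.5],[423.5,-342.3,131,1.75,0.5]]]'; python3 - <<'E'
from h import *
print(moves((499.2,-202.3),5.6,14))
for n in('top','side'): 
  d=cam(n); cv2.imwrite(f'pics/a_{n}.png',cv2.resize(d['frame'],(800,600))); print([(round(b['p'],2),world(d,b['location']).round(3)) for b in spotter.boxes_of(n,'order1_fin')][:4])
E
```

```text
clock: 3.05
eef_pos: [0.5, -0.2033, 0.1019]
ee_rot: [0.999, 0.049, 0.001, 0.001]
force: [-0.8, 0.0, 0.7]
grip_width: 0.0426
grip_force: 0.0
(array([-0.8, -1.2, 87.9]), np.float64(-0.001))
[(0.81, array([ 0.553, -0.195,  0.006]))]
[(0.85, array([ 0.525, -0.206,  0.012])), (0.7, array([ 0.694, -0.12 ,  0.026]))]
```

View pics/a_side.png

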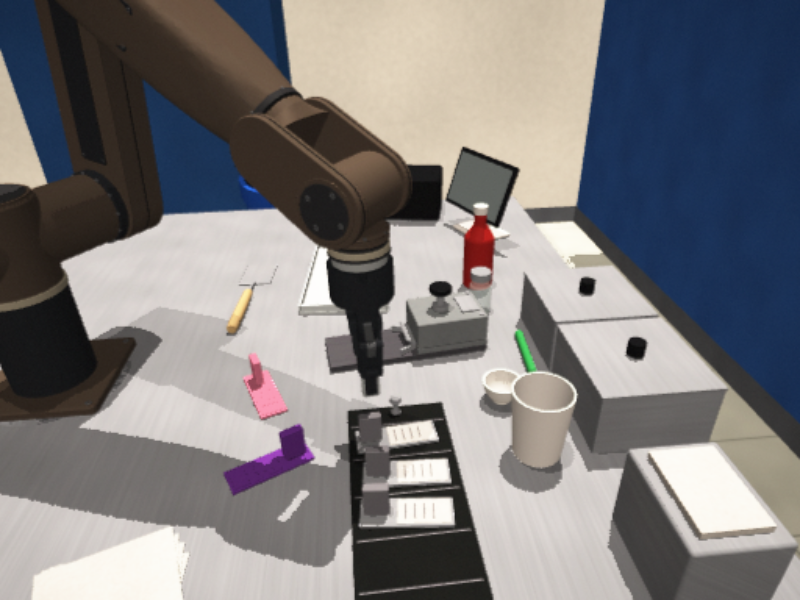

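The gripper sits right above fin 1 at about (371,390), and the queue is undisturbed. I'll descend and grip.

```bash
python3 -m handwheel '[[[0,-1,60,0,0.5],[0,-1,88,0,0.5],[0,-1,88,0,0.5],[0,-1,88,0,0.5],[0,-1,88,0,1],[0,-1,88,0,1],[0,-1,88,0,1],[0,-1,88,0,1],[0,-1,88,0,1],[0,-1,88,0,1]]]'; python3 -m handwheel '[[[0,0,-40,0,1],[0,0,-75,0,1],[0,0,-75,0,1],[0,0,-75,0,1]]]'; python3 - <<'E'
from h import *
q=(.6086,.0288,np.radians(7.44))
for x in (-.150,-.07): print(x,moves(T2(*q,[x,0,0])[0,:2]*1000,7.44,26))
for n in('top','side'): 
  d=cam(n); cv2.imwrite(f'pics/b_{n}.png',cv2.resize(d['frame'],(800,600)))
E
```

```text
clock: 4.5
eef_pos: [0.5002, -0.2021, 0.0141]
ee_rot: [0.999, 0.049, 0.001, 0.001]
force: [-0.9, -0.0, 6.3]
grip_width: 0.0112
grip_force: 59.3
clock: 5.0
eef_pos: [0.4982, -0.2007, 0.0861]
ee_rot: [0.999, 0.049, -0.001, -0.001]
force: [0.1, -0.4, -1.6]
grip_width: 0.011
grip_force: 58.7
-0.15 (array([ -17.5, -212.7,   60.4]), np.float64(-0.308))
-0.07 (array([  62.4, -215.3,   60.3]), np.float64(-0.308))
```

View pics/b_side.png

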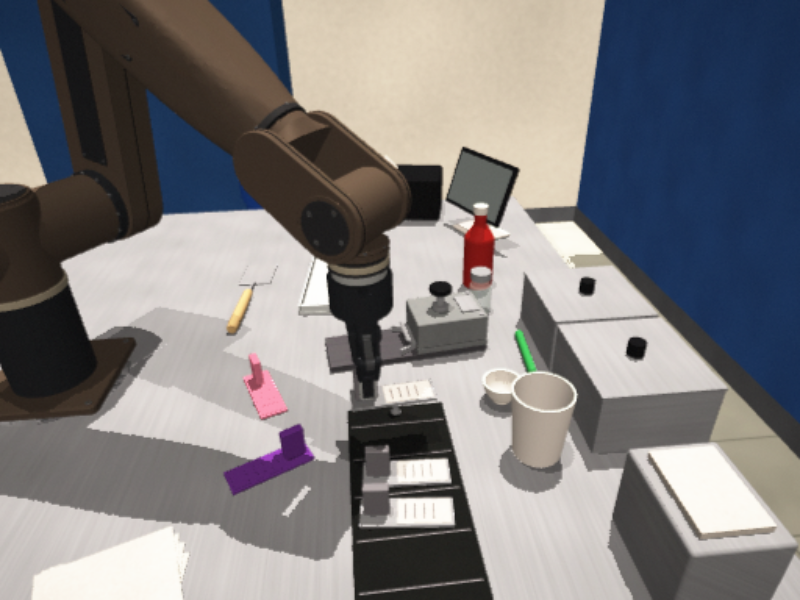

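Carrier 1 is held level at (400,392). Next it goes to the deck.

```bash
python3 -m handwheel '[[[-17.5,-213,0,-0.31,1],[-17.5,-213,0,-0.31,1],[-17.5,-213,0,-0.31,1],[-17.5,-213,0,-0.31,1],[-17.5,-213,0,-0.31,1],[-17.5,-213,30,-0.31,1],[-17.5,-213,50,-0.31,1],[-17.5,-213,50,-0.31,1],[-17.5,-213,50,-0.31,1]]]'; python3 - <<'E'
from h import *
np.set_printoptions(suppress=True)
q=(.6086,.0288,np.radians(7.44)); s=bot.state(); print(s['eef_pos'],s['grip_width'],s['force'])
for x in (-.150,-.07): print(x,moves(T2(*q,[x,0,0])[0,:2]*1000,7.44,24))
d=cam('top'); e=cam('side')
k=cv2.resize(d['frame'][120:250,200:320],None,fx=4,fy=4,interpolation=cv2.INTER_CUBIC)
k2=cv2.resize(e['frame'][170:260,190:320],(400,520*90//130),interpolation=cv2.INTER_CUBIC); 
k2=cv2.copyMakeBorder(cv2.resize(e['frame'][160:270,200:320],(320,293)),0,520-293,0,0,cv2.BORDER_CONSTANT)
cv2.imwrite('pics/c.png',np.hstack([k,k2]))
E
```

```text
clock: 6.22
eef_pos: [0.4614, 0.0082, 0.0376]
ee_rot: [0.998, 0.064, 0.0, 0.0]
force: [0.0, -0.2, -1.1]
grip_width: 0.0115
grip_force: 59.1
[0.46142052 0.00820471 0.03762222] 0.01147515268619045 [ 0.02484664 -0.23546449 -1.06635739]
-0.15 (array([-1.4, -1.4, 13.6]), np.float64(-0.008))
-0.07 (array([78.6, -1.4, 13.6]), np.float64(-0.008))
```

View pics/c.png

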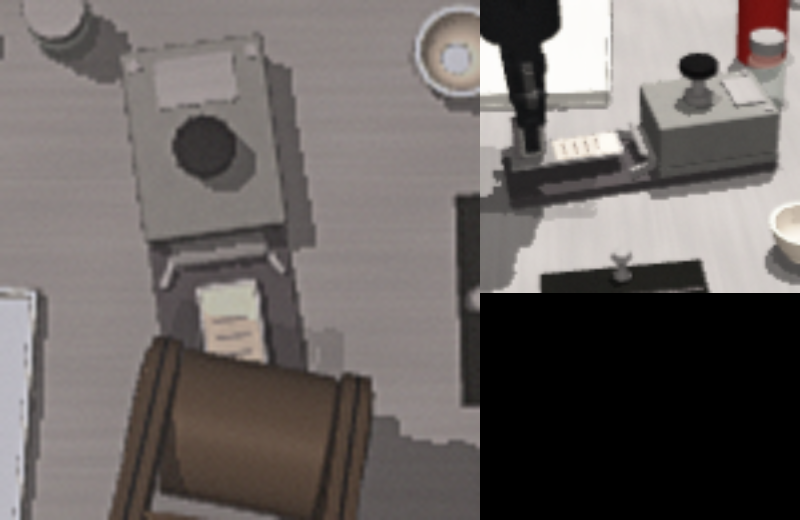

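The tip is at (229,282), about 2 mm right of the deck centreline, which matches the computed −1.4 mm correction. I'll insert with it.

```bash
python3 -m handwheel '[[[0,-1.8,13,0,1],[0,-1.8,13.5,0,1],[20,-1.8,13.5,0,1],[40,-1.8,13.5,0,1],[55,-1.8,13.5,0,1],[65,-1.8,13.5,0,1],[72,-1.8,13.5,0,1],[77,-1.8,13.5,0,1],[80,-1.8,13.5,0,1],[80,-1.8,13.5,0,1],[80,-1.8,13.5,0,1]]]'; python3 - <<'E'
from h import *
np.set_printoptions(suppress=True,precision=4)
q=(.6086,.0288,np.radians(7.44)); 
print(moves(T2(*q,[-.07,0,0])[0,:2]*1000,7.44,24))
d=cam('top'); e=cam('side')
cv2.imwrite('pics/d.png',cv2.resize(e['frame'][150:270,200:340],None,fx=5,fy=5))
E
```

```text
clock: 7.7
eef_pos: [0.5398, 0.0212, 0.0238]
ee_rot: [0.998, 0.065, -0.0, -0.0]
force: [0.2, -0.0, -1.6]
grip_width: 0.0113
grip_force: 59.2
(array([-0.8,  1.3, -0.2]), np.float64(0.001))
```

```bash
python3 -m handwheel '[[[1,0.5,0,0,1],[2,0.5,0,0,1],[3,0.5,0,0,1],[3,0.5,0,0,1]]]'; python3 -m handwheel '[[[1,0,0,0,1],[2,0,0,0,1],[3,0,0,0,1],[3,0,0,0,1]]]'
```

```text
clock: 8.3
eef_pos: [0.5399, 0.0209, 0.0234]
ee_rot: [0.998, 0.065, -0.004, -0.0]
force: [-9.8, -1.6, 6.3]
grip_width: 0.0113
grip_force: 60.3
clock: 8.8
eef_pos: [0.5399, 0.0209, 0.0235]
ee_rot: [0.998, 0.065, -0.009, -0.0]
force: [-21.3, -4.4, 15.8]
grip_width: 0.011
grip_force: 61.8
```

View pics/d.png

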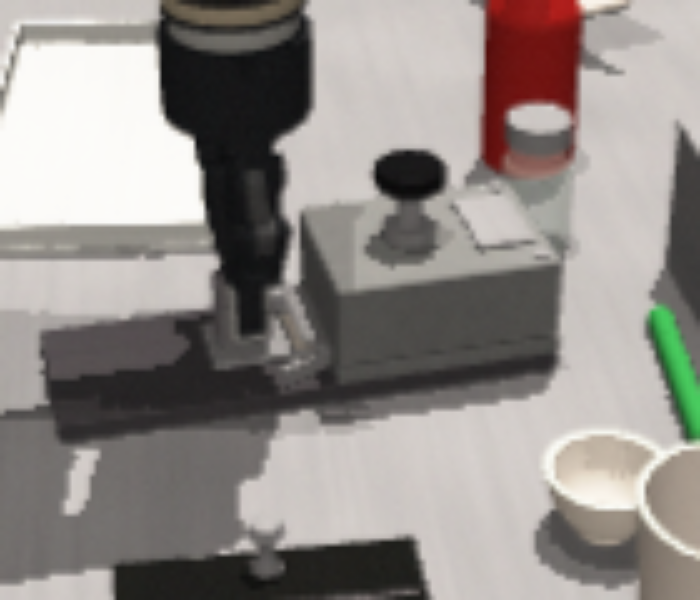

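The blade is in the throat and the fin at about (240,330) is just outside the guides. The force rose to 21 N with no further motion, so carrier 1 is fully home. I'll relieve the push, release and go above the plunger.

```bash
python3 -m handwheel '[[[-5.5,0,-0.5,0,1],[-5.5,0,-0.5,0,0.5],[-5.5,0,-0.5,0,0.5],[-5.5,0,-0.5,0,0.5],[-5.5,0,-55,0,0.5],[-5.5,0,-115,0,0.5],[-5.5,0,-115,0,1],[-5.5,0,-115,0,1],[-5.5,0,-115,0,1]]]'; python3 - <<'E'
from h import *
np.set_printoptions(suppress=True,precision=4)
print(moves((629.1,32.6),7.44,112))
d=cam('top'); e=cam('side')
cv2.imwrite('pics/e.png',cv2.resize(e['frame'][150:270,200:340],None,fx=4,fy=4))
E
```

```text
clock: 9.93
eef_pos: [0.5392, 0.0209, 0.1366]
ee_rot: [0.998, 0.065, -0.002, -0.0]
force: [-0.2, 0.2, -0.2]
grip_width: 0.0001
grip_force: 0.0
(array([90.8,  0.1, 24.3]), np.float64(0.002))
```

View pics/e.png

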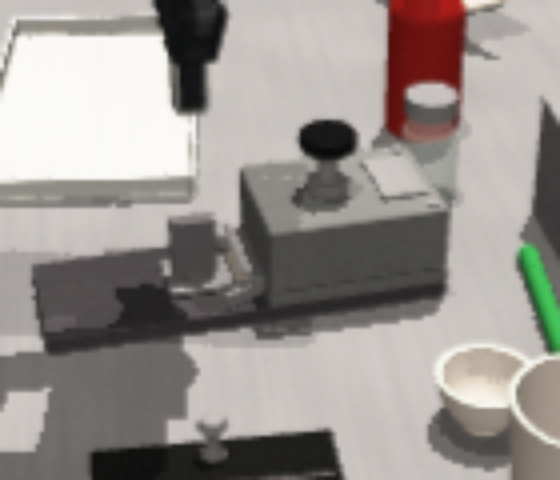

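Carrier 1 is home and free-standing, with the fin at (192,250). Now I'll press the plunger.

```bash
python3 -m handwheel '[[[50,0,0,0,1],[91,0,0,0,1],[91,0,0,0,1],[91,0,20,0,1],[91,0,28,0,1],[91,0,34,0,1],[91,0,39,0,1],[91,0,42,0,1],[91,0,43,0,1],[91,0,43,0,1]]]'; python3 -m handwheel '[[[0,0,2,0,1],[0,0,3,0,1],[0,0,3,0,1],[0,0,3,0,1],[0,0,3,0,1]]]'
```

```text
clock: 11.28
eef_pos: [0.6285, 0.0326, 0.0973]
ee_rot: [0.998, 0.065, -0.003, -0.0]
force: [-8.6, 0.2, 10.6]
grip_width: -0.0005
grip_force: 5.4
clock: 11.9
eef_pos: [0.6288, 0.0326, 0.096]
ee_rot: [0.998, 0.065, -0.003, -0.0]
force: [-10.4, 0.1, 15.8]
grip_width: -0.0001
grip_force: 8.2
```

```bash
python3 -m handwheel '[[[0,0,3,0,1],[0,0,3,0,1],[0,0,3,0,1],[0,0,3,0,1]]]'; python3 -m handwheel '[[[0,0,-30,0,1],[0,0,-46,0,1],[-50,0,-46,0,0.5],[-91,0,-46,0,0.5],[-91,0,-46,0,0.5],[-91,0,-46,0,0.5]]]';  python3 - <<'E'
from h import *
np.set_printoptions(suppress=True,precision=4)
print(moves((539.5,20.9),7.44,24))
E
```

```text
clock: 12.4
eef_pos: [0.6289, 0.0326, 0.0959]
ee_rot: [0.998, 0.065, -0.003, -0.0]
force: [-16.8, 0.8, 27.0]
grip_width: -0.0002
grip_force: 13.6
clock: 13.15
eef_pos: [0.5411, 0.0206, 0.1359]
ee_rot: [0.998, 0.065, 0.001, 0.0]
force: [-0.1, -0.3, 0.3]
grip_width: 0.0428
grip_force: 0.0
(array([ -1.6,  -0.5, 111.9]), np.float64(-0.001))
```

Bottomed: 27 N with no further travel. I'll regrip, withdraw and lift.

```bash
python3 -m handwheel '[[[-1.5,-0.5,60,0,0.5],[-1.5,-0.5,111,0,0.5],[-1.5,-0.5,112,0,0.5],[-1.5,-0.5,112,0,0.5],[-1.5,-0.5,112,0,1],[-1.5,-0.5,112,0,1],[-1.5,-0.5,112,0,1],[-1.5,-0.5,112,0,1],[-1.5,-0.5,112,0,1]]]'; python3 -m handwheel '[[[-20,0,-0.5,0,1],[-50,0,-1,0,1],[-85,0,-1,0,1],[-85,0,-1,0,1],[-85,0,-30,0,1],[-85,0,-70,0,1],[-85,0,-70,0,1],[-85,0,-70,0,1]]]';  python3 - <<'E'
from h import *
np.set_printoptions(suppress=True,precision=4)
t=(.4724,.2965,np.radians(-4.7))
for y in (.085,0,-.085): w=T2(*t,[-.035,y,0])[0,:2]*1000; print(w,moves(w,-4.7,60))
d=cam('top'); cv2.imwrite('pics/f.png',cv2.resize(cam('side')['frame'],(800,600)))
E
```

```text
clock: 14.28
eef_pos: [0.5411, 0.0207, 0.0264]
ee_rot: [0.998, 0.065, 0.002, 0.001]
force: [0.1, 0.8, 7.4]
grip_width: 0.0112
grip_force: 59.4
clock: 15.28
eef_pos: [0.4539, 0.0102, 0.0931]
ee_rot: [0.998, 0.065, -0.001, -0.0]
force: [-0.5, -0.3, -1.7]
grip_width: 0.0112
grip_force: 58.9
[444.4825 384.082 ] (array([  39.2, -372. ,   33.2]), np.float64(2.025))
[437.5177 299.3678] (array([  21.3, -288.9,   33.2]), np.float64(2.025))
[430.5529 214.6537] (array([   3.4, -205.8,   33.2]), np.float64(2.025))
```

View pics/f.png

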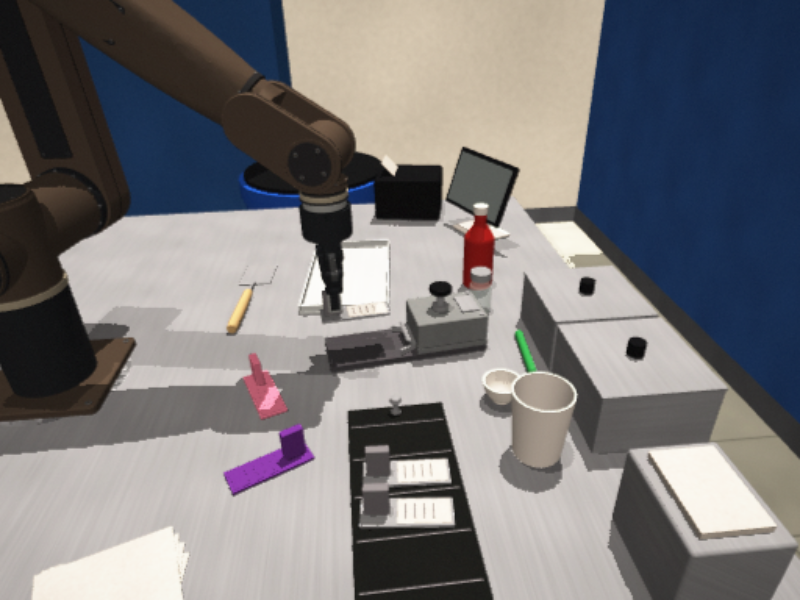

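Carrier 1 is held level above the deck at (350,308). I'll carry it to the far tray spot.

```bash
python3 -m handwheel '[[[39,-372,0,1,1],[39,-372,0,2,1],[39,-372,0,2,1],[39,-372,0,2,1],[39,-372,0,2,1],[39,-372,0,2,1],[39,-372,0,2,1],[39,-372,0,2,1],[39,-372,30,2,1],[39,-372,50,2,1],[39,-372,50,2,1]]]'; python3 - <<'E'
from h import *
np.set_printoptions(suppress=True,precision=4)
print(moves((444.5,384),-4.7,19.5))
d=cam('top'); e=cam('side')
a=cv2.resize(d['frame'][150:280,70:230],None,fx=2.5,fy=2.5); b=cv2.resize(e['frame'][110:240,160:320],None,fx=2.5,fy=2.5); cv2.imwrite('pics/g.png',np.hstack([a,b]))
E
```

```text
clock: 16.75
eef_pos: [0.4436, 0.3817, 0.0412]
ee_rot: [0.999, -0.041, -0.002, 0.002]
force: [0.1, -0.8, -0.6]
grip_width: 0.0109
grip_force: 59.3
(array([ 0.8, -2.4, 21.6]), np.float64(0.009))
```

View pics/g.png

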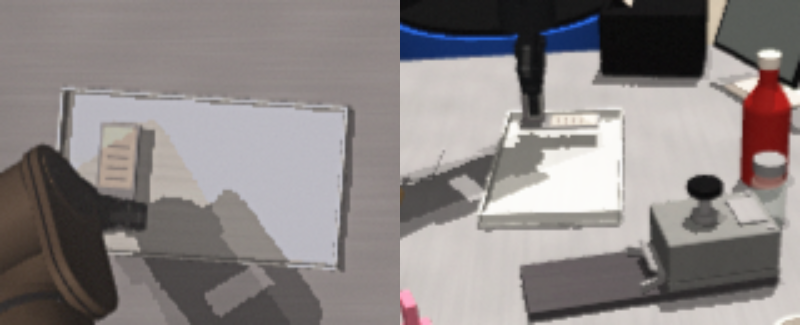

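The carrier is centred in the tray's left part, tip at (122,122) about 25 px from the front wall. I'll lower, release and return to order 2.

```bash
python3 -m handwheel '[[[1,-2,12,0,1],[1,-2,20,0,1],[1,-2,22,0,1],[1,-2,22,0,1],[1,-2,22,0,1]]]'; python3 -m handwheel '[[[0,0,0,0,0.6],[0,0,0,0,0.6],[0,0,0,0,0.6],[0,0,-60,0,0.6],[0,0,-120,0,0.6],[0,0,-120,0,0.6]]]'; python3 - <<'E'
from h import *
np.set_printoptions(suppress=True,precision=4)
d=cam('top'); C=carriers(d,(310,160,445,230)); print(C)
print(moves(C[-1][:2],C[-1][2],100))
E
```

```text
clock: 17.48
eef_pos: [0.4465, 0.386, 0.0221]
ee_rot: [0.999, -0.04, 0.0, -0.0]
force: [0.2, -0.2, -1.2]
grip_width: 0.0111
grip_force: 59.3
clock: 18.23
eef_pos: [0.45, 0.3882, 0.1491]
ee_rot: [0.999, -0.04, 0.006, -0.004]
force: [0.8, 0.2, -0.3]
grip_width: 0.0342
grip_force: 0.0
[array([ 501.5, -322.4,   -5.6,  536.3, -325.8,  107.7,   37.8]), array([ 506.4, -262.9,   -3.6,  541.3, -265.1,  107.8,   37.6]), array([ 536.2, -331.1,   89.5,  536.6, -296.1,  351.1,  180.5])]
(array([144.5, 709. ,  43.4]), np.float64(-15.674))
```

```bash
python3 -m handwheel '[[[108,644,0,-0.17,0.5],[108,644,0,-0.17,0.5],[108,644,0,-0.17,0.5],[108,644,0,-0.17,0.5],[108,644,0,-0.17,0.5],[108,644,0,-0.17,0.5],[108,644,0,-0.17,0.5],[108,644,0,-0.17,0.5],[108,644,0,-0.17,0.5],[108,644,0,-0.17,0.5],[108,644,0,-0.17,0.5],[108,644,0,-0.17,0.5]]]'; python3 - <<'E'
from h import *
np.set_printoptions(suppress=True,precision=4)
d=cam('top'); cv2.imwrite('pics/h.png',np.vstack([cv2.resize(d['frame'],(640,480))[80:380],cv2.resize(cam('side')['frame'],(640,480))[180:480]]))
print(carriers(d,(85,180,215,265),.009,150)); print(moves((506.4,-263),-3.6,100))
E
```

```text
clock: 19.77
eef_pos: [0.5018, -0.266, 0.1398]
ee_rot: [0.999, -0.032, -0.001, -0.001]
force: [0.1, -0.5, 1.7]
grip_width: 0.0429
grip_force: 0.0
[array([470.4, 259.1,  85.6, 473.1, 294. , 288.2, 172.5])]
(array([ 4.6, -0.8, 40.1]), np.float64(0.008))
```

View pics/h.png

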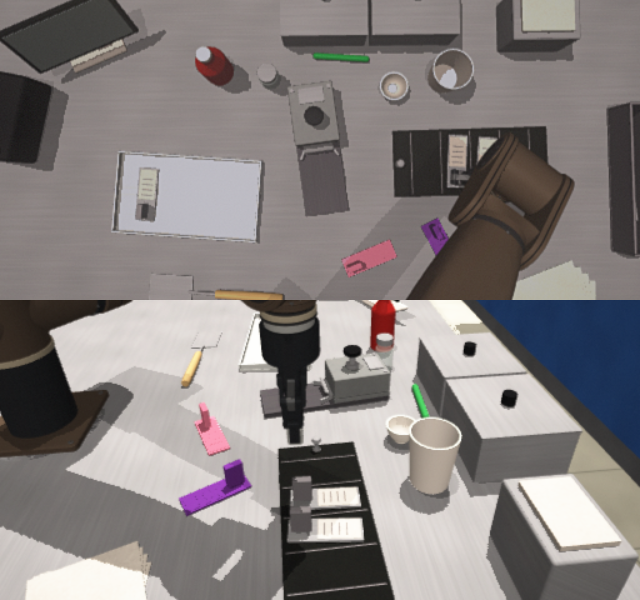

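Carrier 1 lies in the tray at (147,193), and orders 2 and 3 are still in place. I'll pick order 2.

```bash
python3 -m handwheel '[[[4.5,-1,50,0,0.5],[4.5,-1,90,0,0.5],[4.5,-1,90,0,0.5],[4.5,-1,90,0,0.5]]]'; python3 - <<'E'
from h import *
np.set_printoptions(suppress=True,precision=4)
print(moves((506.4,-263),-3.6,14)); d=cam('side')
C=[world(d,b['location']).round(4) for b in spotter.boxes_of('side','order1_fin')]; print(C)
E
```

```text
clock: 20.38
eef_pos: [0.5082, -0.2635, 0.0531]
ee_rot: [1.0, -0.03, 0.001, 0.0]
force: [-0.7, -0.7, 0.7]
grip_width: 0.042
grip_force: 0.0
(array([-1.9, -0.4, 39.1]), np.float64(0.024))
[array([0.727 , 0.2148, 0.0993])]
```

```bash
python3 -m handwheel '[[[-1.5,0,39,0,0.5],[-1.5,0,39,0,0.5],[-1.5,0,39,0,0.5],[-1.5,0,39,0,1],[-1.5,0,39,0,1],[-1.5,0,39,0,1],[-1.5,0,39,0,1],[-1.5,0,39,0,1]]]'; python3 -m handwheel '[[[0,0,-40,0,1],[0,0,-75,0,1],[0,0,-75,0,1],[0,0,-75,0,1]]]'; python3 - <<'E'
from h import *
np.set_printoptions(suppress=True,precision=4)
q=(.5399,.0209,np.radians(7.44)) # fin home
print(moves(T2(*q,[-.08,0,0])[0,:2]*1000,7.44,40)); d=cam('top'); print(carriers(d,(310,160,445,230)))
E
```

```text
clock: 21.48
eef_pos: [0.507, -0.2647, 0.0145]
ee_rot: [1.0, -0.031, 0.001, 0.001]
force: [-1.3, 0.4, 5.4]
grip_width: 0.0116
grip_force: 59.5
clock: 21.98
eef_pos: [0.5051, -0.2632, 0.0865]
ee_rot: [1.0, -0.031, -0.001, -0.001]
force: [-0.7, 0.4, -0.5]
grip_width: 0.0115
grip_force: 58.6
(array([ -61.2, -270.4,   47. ]), np.float64(-1.829))
[array([ 527.7, -281.6,   -3.4,  562.6, -283.6,   72.7,   40.2]), array([ 536.2, -331.1,   89.5,  536.6, -296.1,  351.2,  180.5])]
```

```bash
python3 -m handwheel '[[[-61,-270,0,-0.9,1],[-61,-270,0,-1.83,1],[-61,-270,0,-1.83,1],[-61,-270,0,-1.83,1],[-61,-270,0,-1.83,1],[-61,-270,0,-1.83,1],[-61,-270,30,-1.83,1],[-61,-270,48,-1.83,1],[-61,-270,48,-1.83,1],[-61,-270,48,-1.83,1]]]'; python3 - <<'E'
from h import *
np.set_printoptions(suppress=True,precision=4)
q=(.5399,.0209,np.radians(7.44))
print(moves(T2(*q,[-.08,0,0])[0,:2]*1000,7.44,24),moves(T2(*q,[0,0,0])[0,:2]*1000,7.44,24)); d=cam('top')
# held blade: visible ticket tip at z~.03
s=bot.state(); z=s['eef_pos'][2]-.0115+.005
P=T2(*q,np.array([[-.08+.09,0,z],[.01,.02,z],[.01,-.02,z]])); print('expected tip uv',proj(d,P))
g=cv2.cvtColor(d['frame'],cv2.COLOR_BGR2GRAY); m=np.zeros_like(g); m[185:230,235:290]=g[185:230,235:290]>120
for c in cv2.findContours(m,cv2.RETR_EXTERNAL,cv2.CHAIN_APPROX_NONE)[0]:
  if cv2.contourArea(c)>20: print(cv2.boundingRect(c), cv2.minAreaRect((ray(d,c[:,0,:],z)[:,:2]*1000).astype(np.float32)))
E
```

```text
clock: 23.28
eef_pos: [0.4621, 0.0086, 0.04]
ee_rot: [0.998, 0.064, 0.0, 0.0]
force: [0.5, -0.4, -0.2]
grip_width: 0.0111
grip_force: 58.9
(array([-1.2, -2.2, 16. ]), np.float64(-0.009)) (array([78.8, -2.2, 16. ]), np.float64(-0.009))
expected tip uv [[255.1466 189.9792]
 [247.4076 191.0581]
 [262.8857 188.9003]]
(249, 189, 17, 21) ((524.4007568359375, 17.164535522460938), (51.71686935424805, 37.98870086669922), 7.633604049682617)
(273, 185, 17, 28) ((527.4744262695312, -43.78080368041992), (40.94538497924805, 69.03612518310547), 89.4908218383789)
(235, 185, 5, 24) ((533.5663452148438, 68.7689208984375), (10.233307838439941, 58.874691009521484), 89.62141418457031)
```

```bash
python3 -m handwheel '[[[0,-2,14,0,1],[0,-2,15.5,0,1],[20,-2,15.5,0,1],[40,-2,15.5,0,1],[55,-2,15.5,0,1],[65,-2,15.5,0,1],[72,-2,15.5,0,1],[77,-2,15.5,0,1],[80,-2,15.5,0,1],[82,-2,15.5,0,1],[82,-2,15.5,0,1],[82,-2,15.5,0,1]]]'; python3 -m handwheel '[[[1,0,0,0,1],[2,0,0,0,1],[3,0,0,0,1],[3,0,0,0,1]]]'
```

```text
clock: 24.82
eef_pos: [0.5395, 0.0217, 0.0236]
ee_rot: [0.998, 0.065, -0.004, -0.0]
force: [-8.3, -3.5, 3.6]
grip_width: 0.0115
grip_force: 59.9
clock: 25.32
eef_pos: [0.5395, 0.0217, 0.0238]
ee_rot: [0.998, 0.066, -0.009, -0.0]
force: [-20.2, -6.3, 14.0]
grip_width: 0.0115
grip_force: 61.6
```

```bash
python3 -m handwheel '[[[-5.5,0,-0.5,0,1],[-5.5,0,-0.5,0,0.5],[-5.5,0,-0.5,0,0.5],[-5.5,0,-0.5,0,0.5],[-5.5,0,-55,0,0.5],[-5.5,0,-115,0,0.5],[-5.5,0,-115,0,1],[-5.5,0,-115,0,1],[-5.5,0,-115,0,1]]]'; python3 - <<'E'
from h import *
np.set_printoptions(suppress=True,precision=4)
print(moves((629,32.6),7.44,95))
E
```

```text
clock: 26.45
eef_pos: [0.5388, 0.0219, 0.1371]
ee_rot: [0.998, 0.065, -0.002, -0.0]
force: [0.9, 0.5, -0.8]
grip_width: -0.0001
grip_force: 0.0
(array([91. ,  1.1, 41.8]), np.float64(0.002))
```

```bash
python3 -m handwheel '[[[50,1,0,0,1],[91,1,0,0,1],[91,1,0,0,1],[91,1,20,0,1],[91,1,28,0,1],[91,1,34,0,1],[91,1,39,0,1],[91,1,43,0,1],[91,1,46,0,1],[91,1,48,0,1],[91,1,48,0,1],[91,1,48,0,1]]]'; python3 -m handwheel '[[[0,0,1,0,1],[0,0,1,0,1],[0,0,1,0,1]]]'; python3 -m handwheel '[[[0,0,-30,0,1],[0,0,-48,0,1],[-50,0,-48,0,0.5],[-91,0,-48,0,0.5],[-91,0,-48,0,0.5],[-91,0,-48,0,0.5]]]';  python3 - <<'E'
from h import *
np.set_printoptions(suppress=True,precision=4)
print(moves((539.5,21.5),7.44,24)); d=cam('top');print(carriers(d,(310,160,445,230)))
E
```

```text
clock: 27.95
eef_pos: [0.6285, 0.0326, 0.0959]
ee_rot: [0.998, 0.065, -0.003, -0.0]
force: [-13.9, 0.5, 22.6]
grip_width: -0.0003
grip_force: 11.1
clock: 28.32
eef_pos: [0.6286, 0.0326, 0.0959]
ee_rot: [0.998, 0.065, -0.003, -0.0]
force: [-16.2, 0.3, 25.2]
grip_width: -0.0002
grip_force: 12.8
clock: 29.08
eef_pos: [0.541, 0.0205, 0.1386]
ee_rot: [0.998, 0.065, 0.001, 0.0]
force: [-0.0, 0.6, -0.7]
grip_width: 0.043
grip_force: 0.0
(array([ -1.5,  -1.2, 114.6]), np.float64(-0.001))
[array([ 501.5, -322.3,   -5.6,  536.3, -325.7,  107.7,   38. ]), array([ 536.3, -331.3,   89.5,  536.6, -296.3,  351. ,  180.4])]
```

Bottomed again. I'll regrip, withdraw and check carrier 3, which is still at the same place.

```bash
python3 -m handwheel '[[[-1.5,-1,60,0,0.5],[-1.5,-1,111,0,0.5],[-1.5,-1,114,0,0.5],[-1.5,-1,114,0,0.5],[-1.5,-1,114,0,1],[-1.5,-1,114,0,1],[-1.5,-1,114,0,1],[-1.5,-1,114,0,1],[-1.5,-1,114,0,1]]]'; python3 -m handwheel '[[[-20,0,-0.5,0,1],[-50,0,-1,0,1],[-85,0,-1,0,1],[-85,0,-1,0,1],[-85,0,-30,0,1],[-85,0,-70,0,1],[-85,0,-70,0,1],[-85,0,-70,0,1]]]';  python3 - <<'E'
from h import *
np.set_printoptions(suppress=True,precision=4)
t=(.4724,.2965,np.radians(-4.7))
w=T2(*t,[-.035,0,0])[0,:2]*1000; print(w,moves(w,-4.7,42)); d=cam('top')
for n in ('top','side'):
  d=cam(n); print([(round(b['p'],2),world(d,b['location']).round(3)) for b in spotter.boxes_of(n,'order1_fin')][:5])
E
```

```text
clock: 30.25
eef_pos: [0.5409, 0.0211, 0.0269]
ee_rot: [0.998, 0.065, 0.002, 0.001]
force: [-0.3, 0.6, 6.3]
grip_width: 0.0111
grip_force: 59.3
clock: 31.25
eef_pos: [0.4537, 0.0106, 0.0937]
ee_rot: [0.998, 0.065, -0.001, -0.0]
force: [-1.0, 0.1, -1.1]
grip_width: 0.0111
grip_force: 58.7
[437.5177 299.3678] (array([  21.5, -288.4,   51.7]), np.float64(2.025))
[(0.67, array([0.48 , 0.378, 0.008]))]
[(0.19, array([0.63 , 0.022, 0.107]))]
```

```bash
python3 -m handwheel '[[[21.5,-288,0,1,1],[21.5,-288,0,2.02,1],[21.5,-288,0,2.02,1],[21.5,-288,0,2.02,1],[21.5,-288,0,2.02,1],[21.5,-288,0,2.02,1],[21.5,-288,0,2.02,1],[21.5,-288,30,2.02,1],[21.5,-288,50,2.02,1],[21.5,-288,50,2.02,1],[21.5,-288,50,2.02,1]]]'; python3 - <<'E'
from h import *
np.set_printoptions(suppress=True,precision=4)
print(moves((437.5,299.4),-4.7,19.5)); d=cam('top'); z=bot.state()['eef_pos'][2]-.0145+.005
cv2.imwrite('pics/i.png',cv2.resize(d['frame'][150:280,70:230],None,fx=4,fy=4))
E
```

```text
clock: 32.88
eef_pos: [0.4392, 0.2982, 0.045]
ee_rot: [0.999, -0.041, 0.0, -0.0]
force: [0.3, 0.4, -1.4]
grip_width: 0.0117
grip_force: 59.1
(array([-1.8, -1. , 25.5]), np.float64(-0.008))
```

```bash
python3 -m handwheel '[[[-1,-1,15,0,1],[-1,-1,24,0,1],[-1,-1,25,0,1],[-1,-1,25,0,1],[-1,-1,25,0,1]]]'; python3 -m handwheel '[[[0,0,0,0,0.6],[0,0,0,0,0.6],[0,0,0,0,0.6],[0,0,-60,0,0.6],[0,0,-120,0,0.6],[0,0,-120,0,0.6],[0,0,-120,0,0.6]]]'; python3 - <<'E'
from h import *
np.set_printoptions(suppress=True,precision=4)
d=cam('top'); C=carriers(d,(310,160,445,230)); print(C)
print(moves((501.5,-322.4),-5.6,135))
E
```

```text
clock: 33.55
eef_pos: [0.4374, 0.2998, 0.0192]
ee_rot: [0.999, -0.041, -0.0, 0.0]
force: [0.1, -0.3, -0.8]
grip_width: 0.0109
grip_force: 59.3
clock: 34.42
eef_pos: [0.4373, 0.2998, 0.1393]
ee_rot: [0.999, -0.041, 0.0, -0.0]
force: [0.4, -0.2, -1.1]
grip_width: 0.0338
grip_force: 0.0
[array([ 536.2, -331.1,   89.5,  536.6, -296.1,  351.2,  180.5])]
(array([115.3, 614.5,   3.5]), np.float64(0.154))
```

Carrier 3 no longer shows as its own blob, so it may have been knocked aside.

```bash
python3 - <<'E'
from h import *
np.set_printoptions(suppress=True,precision=4)
for n in ('top','side'):
  d=cam(n)
  for q in ('order1_fin','order3_fin'): print(n,[(round(b['p'],2),world(d,b['location']).round(3)) for b in spotter.boxes_of(n,q)][:6])
  for r in spotter.trace(n,'order3_fin')[:5]:
    ys,xs=np.nonzero(r['region']); print('tr',round(r['p'],2),xs.min(),xs.max(),ys.min(),ys.max(),len(xs))
d=cam('top'); e=cam('side')
a=cv2.resize(d['frame'][150:270,290:450],None,fx=5,fy=5,interpolation=cv2.INTER_CUBIC)
b=cv2.resize(e['frame'][240:384,200:340],None,fx=2.8,fy=2.8); cv2.imwrite('pics/j.png',a); cv2.imwrite('pics/j2.png',b)
E
```

```text
top [(0.76, array([0.511, 0.376, 0.009]))]
top [(0.81, array([ 0.538, -0.324,  0.011]))]
tr 0.94 381 397 174 214 584
side [(0.66, array([0.464, 0.382, 0.012]))]
side [(0.84, array([ 0.524, -0.332,  0.007])), (0.38, array([ 0.695, -0.119,  0.024]))]
tr 0.75 230 291 309 337 1304
```

```bash
python3 - <<'E'
from h import *
d=cam('top')
for r in spotter.trace('top','order3_fin')[:1]:
    c=max(cv2.findContours(r['region'].astype(np.uint8),cv2.RETR_EXTERNAL,cv2.CHAIN_APPROX_NONE)[0],key=cv2.contourArea)
    print(cv2.minAreaRect((ray(d,c[:,0,:],.008)[:,:2]*1000).astype(np.float32)))
for t in (90,105,120): print(t,carriers(d,(375,165,405,224),.008,t))
E
python3 -m handwheel '[[[115,614,0,0.15,0.5],[115,614,0,0.15,0.5],[115,614,0,0.15,0.5],[115,614,0,0.15,0.5],[115,614,0,0.15,0.5],[115,614,0,0.15,0.5],[115,614,0,0.15,0.5],[115,614,0,0.15,0.5],[115,614,0,0.15,0.5],[115,614,0,0.15,0.5],[115,614,0,0.15,0.5],[115,614,0,0.15,0.5]]]'; python3 - <<'E'
from h import *
d=cam('side')
for r in spotter.trace('side','order3_fin')[:2]:
    ys,xs=np.nonzero(r['region']); print('tr',round(r['p'],2),xs.min(),xs.max(),ys.min(),ys.max(),len(xs))
print(moves((501.5,-322.4),-5.6,50))
d=cam('top');print(carriers(d,(85,180,215,265),.009,150))
g=cv2.cvtColor(d['frame'],cv2.COLOR_BGR2GRAY)
for r in spotter.trace('top','order3_fin'):
    c=max(cv2.findContours(r['region'].astype(np.uint8),cv2.RETR_EXTERNAL,cv2.CHAIN_APPROX_NONE)[0],key=cv2.contourArea)
    print(cv2.minAreaRect((ray(d,c[:,0,:],.009)[:,:2]*1000).astype(np.float32)))
E
```

```text
((537.5093383789062, -325.7860412597656), (40.596397399902344, 111.91925811767578), 84.54264831542969)
90 [array([ 465.4, -361.8,   89.5,  465.7, -326.8,   75.5,    7.8]), array([ 501.7, -322.7,   -5.3,  536.5, -325.9,  109.5,   39.5])]
105 [array([ 465.4, -361.8,   89.5,  465.7, -326.8,   75.5,    7.8]), array([ 501.6, -322.7,   -5.4,  536.4, -326. ,  108.8,   39.4])]
120 [array([ 465.4, -361.8,   89.5,  465.7, -326.8,   75.5,    7.8]), array([ 501.8, -322.3,   -5.6,  536.7, -325.7,  108.4,   38.4])]
clock: 36.58
eef_pos: [0.5018, -0.321, 0.1389]
ee_rot: [0.999, -0.049, -0.0, -0.001]
force: [0.9, 0.3, 0.7]
grip_width: 0.0429
grip_force: 0.0
tr 0.58 230 290 309 338 1314
(array([-0.2,  2.6, 89. ]), np.float64(0.017))
[array([470.4, 259.1,  85.6, 473.1, 294. , 288.2, 172.5])]
((537.28173828125, -326.6142272949219), (39.751380920410156, 110.74223327636719), 86.64695739746094)
((470.7203674316406, 297.1710205078125), (40.999534606933594, 111.78262329101562), 85.93069458007812)
```

Carrier 3 hasn't moved; its blob had merely merged with the mat border. Carrier 2 is seated in the tray at (471,297).

```bash
python3 -m handwheel '[[[0,1.5,60,0,0.5],[0,1.5,110,0,0.5],[0,1.5,124,0,0.5],[0,1.5,124,0,0.5],[0,1.5,124,0,0.5],[0,1.5,124,0,1],[0,1.5,124,0,1],[0,1.5,124,0,1],[0,1.5,124,0,1],[0,1.5,124,0,1]]]'; python3 -m handwheel '[[[0,0,-40,0,1],[0,0,-75,0,1],[0,0,-75,0,1],[0,0,-75,0,1]]]'; python3 - <<'E'
from h import *
np.set_printoptions(suppress=True,precision=4)
q=(.5399,.0209,np.radians(7.44))
print(moves(T2(*q,[-.08,0,0])[0,:2]*1000,7.44,40))
E
```

```text
clock: 38.02
eef_pos: [0.503, -0.324, 0.0172]
ee_rot: [0.999, -0.049, 0.001, 0.001]
force: [-0.3, -0.2, 6.1]
grip_width: 0.011
grip_force: 59.5
clock: 38.52
eef_pos: [0.5011, -0.3222, 0.0888]
ee_rot: [0.999, -0.049, -0.001, -0.001]
force: [-0.3, 0.7, -1.3]
grip_width: 0.0108
grip_force: 58.6
(array([ -72.6, -327.2,   49.5]), np.float64(-2.169))
```

```bash
python3 -m handwheel '[[[-72.5,-327,0,-1,1],[-72.5,-327,0,-2.17,1],[-72.5,-327,0,-2.17,1],[-72.5,-327,0,-2.17,1],[-72.5,-327,0,-2.17,1],[-72.5,-327,0,-2.17,1],[-72.5,-327,0,-2.17,1],[-72.5,-327,30,-2.17,1],[-72.5,-327,48,-2.17,1],[-72.5,-327,48,-2.17,1],[-72.5,-327,48,-2.17,1]]]'; python3 - <<'E'
from h import *
np.set_printoptions(suppress=True,precision=4)
q=(.5399,.0209,np.radians(7.44))
print(moves(T2(*q,[-.08,0,0])[0,:2]*1000,7.44,26.7)); d=cam('top')
s=bot.state(); z=s['eef_pos'][2]-.0142+.005
print(carriers(d,(243,185,272,230),z,120))
E
```

```text
clock: 39.9
eef_pos: [0.4619, 0.0088, 0.0424]
ee_rot: [0.998, 0.064, -0.0, 0.0]
force: [0.4, -0.4, -0.4]
grip_width: 0.0114
grip_force: 59.0
(array([-1.1, -1.9, 15.7]), np.float64(-0.008))
[array([489.1,  13.5,   6.6, 523.9,  17.5,  50.1,  38.4])]
```

```bash
python3 -m handwheel '[[[0,-1.8,14,0,1],[0,-1.8,15,0,1],[20,-1.8,15,0,1],[40,-1.8,15,0,1],[55,-1.8,15,0,1],[65,-1.8,15,0,1],[72,-1.8,15,0,1],[77,-1.8,15,0,1],[80,-1.8,15,0,1],[82,-1.8,15,0,1],[82,-1.8,15,0,1],[82,-1.8,15,0,1]]]'; python3 -m handwheel '[[[1,0,0,0,1],[2,0,0,0,1],[3,0,0,0,1],[3,0,0,0,1]]]'
```

```text
clock: 41.45
eef_pos: [0.5406, 0.0218, 0.0269]
ee_rot: [0.998, 0.065, -0.003, -0.0]
force: [-6.1, -2.0, 1.6]
grip_width: 0.0116
grip_force: 59.4
clock: 41.95
eef_pos: [0.5406, 0.0218, 0.027]
ee_rot: [0.998, 0.065, -0.007, -0.0]
force: [-15.4, -5.3, 11.3]
grip_width: 0.0114
grip_force: 61.0
```

Home. Releasing and moving to the plunger.

```bash
python3 -m handwheel '[[[-4.5,0,-0.5,0,1],[-4.5,0,-0.5,0,0.5],[-4.5,0,-0.5,0,0.5],[-4.5,0,-0.5,0,0.5],[-4.5,0,-55,0,0.5],[-4.5,0,-113,0,0.5],[-4.5,0,-113,0,1],[-4.5,0,-113,0,1],[-4.5,0,-113,0,1]]]'; python3 - <<'E'
from h import *
np.set_printoptions(suppress=True,precision=4)
print(moves((629,32.6),7.44,95))
E
```

```text
clock: 43.08
eef_pos: [0.5398, 0.022, 0.1382]
ee_rot: [0.998, 0.065, -0.002, -0.0]
force: [0.1, 0.2, -1.0]
grip_width: 0.0001
grip_force: 0.0
(array([90. ,  1.1, 42.9]), np.float64(0.001))
```

```bash
python3 -m handwheel '[[[50,1,0,0,1],[90,1,0,0,1],[90,1,0,0,1],[90,1,20,0,1],[90,1,29,0,1],[90,1,35,0,1],[90,1,40,0,1],[90,1,44,0,1],[90,1,47,0,1],[90,1,49,0,1],[90,1,49,0,1],[90,1,49,0,1]]]'; python3 -m handwheel '[[[0,0,1,0,1],[0,0,1,0,1],[0,0,1,0,1]]]'; python3 -m handwheel '[[[0,0,-30,0,1],[0,0,-48,0,1],[-50,0,-48,0,0.5],[-90,0,-48,0,0.5],[-90,0,-48,0,0.5],[-90,0,-48,0,0.5]]]';  python3 - <<'E'
from h import *
np.set_printoptions(suppress=True,precision=4)
print(moves((540,21.5),7.44,24))
E
```

```text
clock: 44.58
eef_pos: [0.6284, 0.0326, 0.0959]
ee_rot: [0.998, 0.065, -0.003, -0.0]
force: [-14.3, 0.6, 22.5]
grip_width: -0.0001
grip_force: 11.2
clock: 44.95
eef_pos: [0.6284, 0.0326, 0.0959]
ee_rot: [0.998, 0.065, -0.004, -0.0]
force: [-17.3, 1.0, 27.0]
grip_width: -0.0001
grip_force: 13.0
clock: 45.7
eef_pos: [0.5419, 0.0207, 0.1385]
ee_rot: [0.998, 0.065, 0.001, 0.0]
force: [0.5, 0.6, 0.1]
grip_width: 0.0429
grip_force: 0.0
(array([ -1.9,  -1.1, 114.5]), np.float64(-0.001))
```

```bash
python3 -m handwheel '[[[-1.5,-1,60,0,0.5],[-1.5,-1,111,0,0.5],[-1.5,-1,114,0,0.5],[-1.5,-1,114,0,0.5],[-1.5,-1,114,0,1],[-1.5,-1,114,0,1],[-1.5,-1,114,0,1],[-1.5,-1,114,0,1],[-1.5,-1,114,0,1]]]'; python3 -m handwheel '[[[-20,0,-0.5,0,1],[-50,0,-1,0,1],[-85,0,-1,0,1],[-85,0,-1,0,1],[-85,0,-30,0,1],[-85,0,-70,0,1],[-85,0,-70,0,1],[-85,0,-70,0,1]]]';  python3 - <<'E'
from h import *
np.set_printoptions(suppress=True,precision=4)
t=(.4724,.2965,np.radians(-4.7))
w=T2(*t,[-.035,-.085,0])[0,:2]*1000; print(w,moves(w,-4.7,42)); d=cam('top')
for n in ('top','side'):
  d=cam(n); print([(round(b['p'],2),world(d,b['location']).round(3)) for b in spotter.boxes_of(n,'order1_fin')][:5])
E
```

```text
clock: 46.82
eef_pos: [0.5418, 0.0213, 0.0269]
ee_rot: [0.998, 0.065, 0.002, 0.0]
force: [0.0, -0.6, 7.3]
grip_width: 0.0111
grip_force: 59.3
clock: 47.82
eef_pos: [0.4546, 0.0107, 0.0936]
ee_rot: [0.998, 0.065, -0.001, -0.0]
force: [0.6, -0.5, -1.2]
grip_width: 0.0112
grip_force: 58.7
[430.5529 214.6537] (array([   2.6, -205.3,   51.7]), np.float64(2.025))
[(0.6, array([0.713, 0.122, 0.089])), (0.58, array([0.479, 0.381, 0.006]))]
[(0.51, array([0.497, 0.374, 0.013]))]
```

```bash
python3 -m handwheel '[[[2.6,-205,0,1,1],[2.6,-205,0,2.02,1],[2.6,-205,0,2.02,1],[2.6,-205,0,2.02,1],[2.6,-205,0,2.02,1],[2.6,-205,0,2.02,1],[2.6,-205,30,2.02,1],[2.6,-205,50,2.02,1],[2.6,-205,50,2.02,1],[2.6,-205,50,2.02,1]]]'; python3 - <<'E'
from h import *
np.set_printoptions(suppress=True,precision=4)
print(moves((430.5,214.6),-4.7,19.5)); d=cam('top')
for r in spotter.trace('top','order3_fin')[:4]:
    c=max(cv2.findContours(r['region'].astype(np.uint8),cv2.RETR_EXTERNAL,cv2.CHAIN_APPROX_NONE)[0],key=cv2.contourArea)
    print(r['p'],cv2.minAreaRect((ray(d,c[:,0,:],.009)[:,:2]*1000).astype(np.float32)))
E
```

```text
clock: 49.32
eef_pos: [0.4323, 0.2135, 0.0451]
ee_rot: [0.999, -0.042, 0.001, -0.0]
force: [0.8, 0.4, -1.7]
grip_width: 0.0113
grip_force: 59.1
(array([-1.9, -1. , 25.6]), np.float64(-0.01))
0.66 ((728.9705200195312, -256.7796325683594), (82.03421020507812, 99.62760925292969), 62.62907409667969)
0.6 ((484.63873291015625, 212.66842651367188), (39.24834442138672, 67.97411346435547), 89.86151123046875)
```

```bash
python3 -m handwheel '[[[-1,-1,15,0,1],[-1,-1,24,0,1],[-1,-1,25,0,1],[-1,-1,25,0,1],[-1,-1,25,0,1]]]'; python3 -m handwheel '[[[0,0,0,0,0.6],[0,0,0,0,0.6],[0,0,0,0,0.6],[0,0,-60,0,0.6],[0,0,-120,0,0.6],[0,0,-200,0,0.6],[0,60,-200,0,0.6],[0,180,-200,0,0.6],[0,240,-200,0,0.6],[0,240,-200,0,0.6],[0,240,-200,0,0.6]]]'; python3 - <<'E'
from h import *
np.set_printoptions(suppress=True,precision=3)
d=cam('top'); e=cam('side')
cv2.imwrite('pics/k.png',np.vstack([cv2.resize(d['frame'],(640,480))[60:320],cv2.resize(e['frame'],(640,480))[140:470]]))
g=cv2.cvtColor(d['frame'],cv2.COLOR_BGR2GRAY)
E
```

```text
clock: 50.05
eef_pos: [0.4305, 0.2152, 0.0192]
ee_rot: [0.999, -0.041, 0.0, 0.0]
force: [0.4, 0.1, -1.0]
grip_width: 0.0113
grip_force: 59.6
clock: 51.42
eef_pos: [0.4107, -0.0271, 0.2196]
ee_rot: [0.999, -0.044, 0.0, 0.0]
force: [0.5, 0.5, -0.1]
grip_width: 0.0342
grip_force: 0.0
```

View pics/k.png

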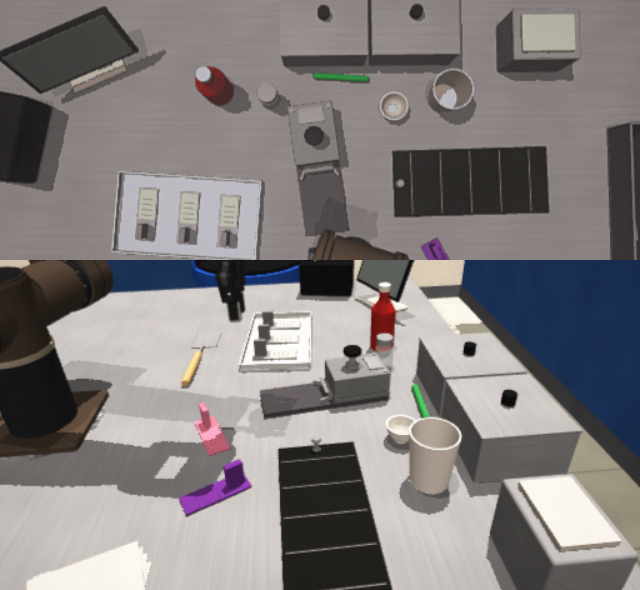

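All three carriers lie flat in the tray at (147,215), (188,218) and (229,220). The mat and throat are empty and the plunger is up.

```bash
python3 -c "
from rig import hand_in
print(hand_in())"
```

```text
the job is handed in; nothing more can be done
None
```

The three waiting tickets (lanes 1–3; lane 4 was empty) were punched in turn and their carriers laid flat in the tray, the throat and mat are empty, and the job is handed in; the hand-in gave no verdict.

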